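Pointing check before the next lot

ROBOT

A 6-joint arm with a two-finger parallel gripper is mounted at the origin on a cart in front of the work surface, level with it; the furniture and walls round the work are solid. World frame = base frame: x ahead of the robot, y to its left, z up, the work surface at z = 0. Lengths are in mm, angles in rad, forces in N, time in s.
With the tool pointing down it reaches from about 275 to 1000 mm from the base axis. Payload 8.4 kg.
Tool frame: the origin (TCP) lies at the very end of the fingers, on their centre line; the grasp point (between the pads) lies 19 mm behind it (env.grip_depth is the z of the grasp point in the tool frame, in mm); z points along the fingers, y is the direction in which the jaws open and shut (so a half turn about z gives the same grasp; the last joint's range is limited). The gripper opens to 85 mm and grips with 20 to 120 N. Pads are 22 mm wide; open, the fingers measure 114 mm over their backs; the gripper's body (76 mm by 85 mm) begins 54 mm behind the grasp point. The pads swing forward as they close: fully open they stand 13 mm farther back than shut.
Start: joints at [1.233, 0.353, 1.633, -0, 1.155, -0.002], TCP at [205.951, 590.095, 231.281] pointing down, gripper open.
Joint ranges: [-2.63, 2.63], [-0.92, 2.1], [0.06, 2.66], [-1.3, 4.44], [0, 2.69], [-3.02, 3.02]. Speed limits (rad/s): [2.22, 2.22, 2.79, 3.14, 3.14, 3.14].

INTERFACE

Orientations are given as a rotation vector (axis times angle).
In Python, from cell import sensors, viewer, env gives the robot as it stands. The module is installed in compiled form; this text tells all that it offers.
- The arm moves only by the tool play_rows, never from a script. Its argument "moves" is a list that holds one entry, the list of rows, each a list of 5 numbers: the shift along the tool's x, y, z in mm, then the turn about the tool's z in degrees, then the closure, from -1 (fully open) to 1 (shut). In form: [[[x, y, z, spin, hand], ...]]. A call has 1 to 10 rows; each row shifts and turns the commanded pose from where the row before left it, along the tool's axes as they then stand; what a row does not reach is not made up. A row lasts 1/10 s, in which the tool goes at most 50 mm and 8.59 degrees, less where a joint would pass 70% of its speed; a pose out of reach is approached as far as the arm can. A call with a gripper value outside its range is refused whole. The fingers move at their own pace and stop on an object; "force" is the grip in N (left out, the last holds). Time passes only in rows, so rows that do not move let the fingers close. It gives the time, the measured TCP pose, the force and the opening at its end, in the units of the state.
- sensors.observe(): the state, without advancing time (a new reading comes with each control period).
- viewer.read_camera(name): name is "scene" or "side" or "wrist"; returns a dict with "img" (400x640x3 uint8, red, green, blue), "fx", "fy", "cx", "cy" (pixels), "world_from_camera" (4x4, takes a point from camera to world coordinates); the wrist camera has in their place "tool_from_camera" (4x4, takes a point from camera to tool coordinates, whose origin is the TCP and whose axes are the flange's). Camera axes: x right, y down, z forward; pixel columns grow to the right and rows downward; lengths in mm; the calibration is good to about 2 mm. A picture is of the moment at which its call begins: read the wrist's pose just before it. There is no depth.
- env.job_done(): hands the job in, once; it reports no verdict.
Trained networks look in the newest picture that a camera, given by its name, has taken for a name from the list of things; names that differ only in an ending like _2 or _b are one class to them, and where a whole thing is asked for, a point or a joint stands for the part that bears it (a point fixed in the world has none). Each returns a list of dicts, best first, with "p" (0 to 1); they miss things now and then, are a little off and sometimes report something else, mostly with a low value. They report only what shows in the picture. A call takes as long as a camera call. They do not tell look-alikes from the thing itself.
- viewer.search_frame(label, camera): "at" ([column, row] in pixels, amid what is visible of it).
- viewer.trace(label, camera): "mask" (400x640 bool, what is visible of it) and "at" ([column, row] in pixels, amid what is visible of it).
- viewer.pinpoint(label, camera): "at" ([column, row] in pixels: a listed point, or the origin of a listed thing).
The state is a dict: "clock": time; "joint_positions": joint angles; "qvel": joint speeds; "joint_torque": joint torques, N m; "tool_pos": TCP position; "tool_rot": TCP orientation; "force": force on the tool from outside, world axes, zero at the start; "torque": the same for the moment, N m; "finger_gap": opening from 0.0 (shut) to 1.0 (fully open).
Only numpy, scipy, OpenCV 4.12 (cv2) and the standard library are available. Lean on these libraries where they do the work, as an engineer would, in place of code of your own. Each camera call takes 0.05 s, during which the arm holds its last target.

TASK

Do the pointing check for the next lot: point down at the lot stamp, holding the fingertips two to five centimetres above its knob for two full seconds without touching it, and then point in the same way, for just as long, at the small roll of blank labels. Then report the check done: with the fingertips push the black slide on the little status bar all the way to the left end of its track and move clear, grasping nothing. Touch nothing but the slide, and travel well above everything between pointings, so that the tape roll and the funnel are never pointed at.

Things in the scene. Friction and masses are not known exactly. Their poses are not given: they have to be found in the camera images.
- lot_stamp: hand stamp standing upright and loose: a wooden block 27 x 52 mm on the table with a black knob above its centre, 70 mm high in all; origin at the centre of its underside, z up
- stamp_top (a point): centre of the top of the lot stamp's knob, 70 mm above the table; z up
- label_roll: small white roll of blank labels on a card core, lying flat (hole upward) and loose, 68 mm across, 32 mm high; origin at the centre of its underside, z up
- labels_top (a point): centre of the label roll's upper face, over its hole, 32 mm above the table; z up
- tape: bystander: the larger roll, tan packing tape, lying flat and loose, 96 mm across, 48 mm high; origin at the centre of its underside; not to be touched or pointed at
- tape_top (a point): centre of the tape roll's upper face, 48 mm above the table
- funnel: bystander: pale filling funnel standing loose, mouth down and stem up, 69 x 82 mm, 72 mm high; origin at the centre of its underside; not to be touched or pointed at
- funnel_top (a point): top of the funnel's stem, 72 mm above the table and 6 mm along the funnel's own y axis from its origin
- slide_base: status bar fixed to the table, not loose: an aluminium track 40 x 130 mm, 14 mm high, on a flat steel foot 34 x 166 mm, 4 mm high; origin at the centre of its underside; its y axis runs along the track towards the left end (world +y, give or take the yaw), x across it, z up
- slide_top (a point): centre of the top of the slide's black grip block, which is 28 mm across the track, 20 mm along it and stands from 14.5 to 54.5 mm above the table; z up. It lies on the track's centre line, (joint value - 40 mm) along the base's y axis from the base's origin
- slide (a joint): travel of the slide in m: 0 at the right end stop, 0.08 at the left end stop; it slides with about 1.5 N of friction, has no spring and stays where it is left; it starts within 20 mm of the right end
Mind the look-alikes: they are no part of the job. There is more than one size of the label_roll; the job needs the smaller.

How it is judged:
By the outcome, as a careful person would: the job done as asked, in the order asked, and still so for the second after the job is handed in, with the robot touching nothing.
It also fails if it takes over 58 s, if anything falls off the work surface, if the arm or the gripper's body presses on something with over 40 N, if the wrist force passes 120 N, or if a joint passes its speed limit or range.

## Working session

There is one attempt and no reset: what is moved stays moved. The work goes in short steps, Python scripts to look and compute and a tool call to move; the robot and the scene stay as the last step left them, time stands still between calls to the robot, and variables do not carry over. Pictures are saved under pics/ and viewed, and the job is handed in when it is done.

Besides the shell and the picture viewer there is one more tool, called after "Emit:" by a JSON object that holds its "api" and its "payload". play_rows: Moves the arm, as the interface text tells. Its arguments: {"type":"object","properties":{"moves":{"type":"array","items":{"type":"array","items":{"type":"array","items":{"type":"number"}}}},"force":{"type":"number"}},"required":["moves"]}

```bash
mkdir -p pics
python3 - <<'E'
from cell import sensors, viewer, env
import cv2
s=sensors.observe();print(s['clock'],s['tool_pos'],s['tool_rot'],s['finger_gap'],s['force'])
for c in['scene','side','wrist']:
    r=viewer.read_camera(c);cv2.imwrite(f'pics/{c}0.png',r['img'][:,:,::-1])
    print(c,r['fx'],r['cx'],r['cy'])
    print(r.get('world_from_camera',r.get('tool_from_camera')).__repr__())
    for l in['stamp_top','labels_top','tape_top','funnel_top','slide_top','slide_base']:
        print(l,[(round(d['p'],2),[round(float(x)) for x in d['at']]) for d in viewer.pinpoint(l,c)])
E
```

```text
0.0 [205.79138999 589.63975787 230.55916047] [-5.24922060e-01 -3.09719998e+00  2.14973927e-03] 0.9976658209112598 [0.45584459 0.87915451 0.44853497]
scene 493.8035175809893 314.0035650864634 200.36677318692531
array([[ 5.04880351e-01, -6.62990285e-01,  5.52756469e-01,
        -2.00954573e+02],
       [-8.63172983e-01, -3.91718176e-01,  3.18573809e-01,
        -3.60650251e+02],
       [ 5.31341520e-03, -6.37966107e-01, -7.70046112e-01,
         1.01518712e+03],
       [ 0.00000000e+00,  0.00000000e+00,  0.00000000e+00,
         1.00000000e+00]])
stamp_top [(0.76, [198, 160])]
labels_top [(0.92, [351, 227]), (0.65, [421, 229])]
tape_top [(0.89, [247, 175])]
funnel_top [(0.58, [298, 191])]
slide_top [(0.56, [434, 275])]
slide_base [(0.77, [420, 280])]
side 364.1007711770406 315.2586601255084 203.3878210072865
array([[-8.90623139e-01, -2.43370340e-01,  3.84137087e-01,
         4.98858507e+01],
       [-4.54694331e-01,  4.64346017e-01, -7.60023580e-01,
         8.84884454e+02],
       [ 6.59467027e-03, -8.51559542e-01, -5.24216421e-01,
         6.62965843e+02],
       [ 0.00000000e+00,  0.00000000e+00,  0.00000000e+00,
         1.00000000e+00]])
stamp_top [(0.77, [266, 274])]
labels_top []
tape_top [(0.58, [281, 246])]
funnel_top []
slide_top [(0.48, [367, 166])]
slide_base [(0.61, [364, 184])]
wrist 298.7521700737802 323.8032802571669 198.8914435714342
array([[-1.07195756e-03, -9.51052804e-01, -3.09026559e-01,
         7.98970685e+01],
       [ 9.99999253e-01, -8.38079007e-04, -8.89565510e-04,
        -2.70872064e-01],
       [ 5.87035101e-04, -3.09027282e-01,  9.51052992e-01,
        -1.41669533e+02],
       [ 0.00000000e+00,  0.00000000e+00,  0.00000000e+00,
         1.00000000e+00]])
stamp_top []
labels_top []
tape_top []
funnel_top []
slide_top []
slide_base []
```

View pics/scene0.png

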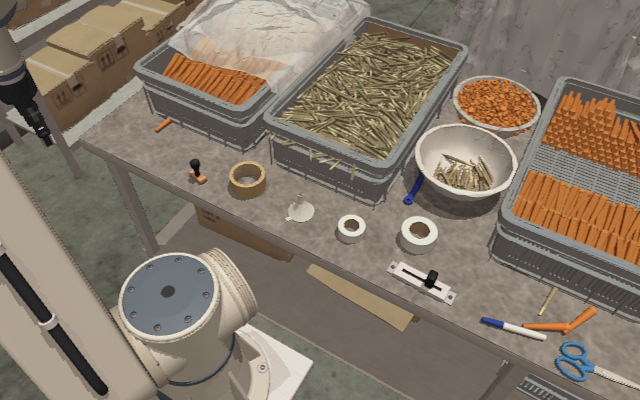

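View pics/side0.png

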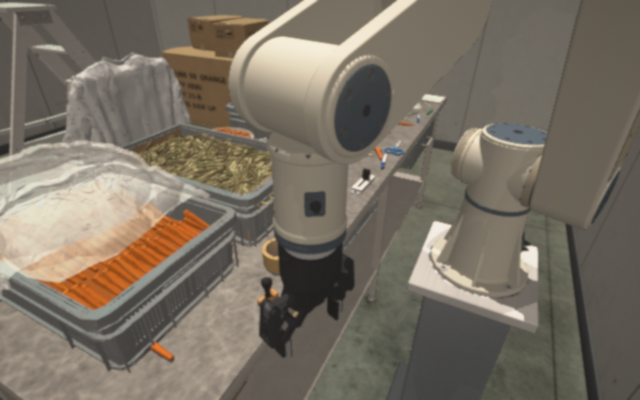

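View pics/wrist0.png

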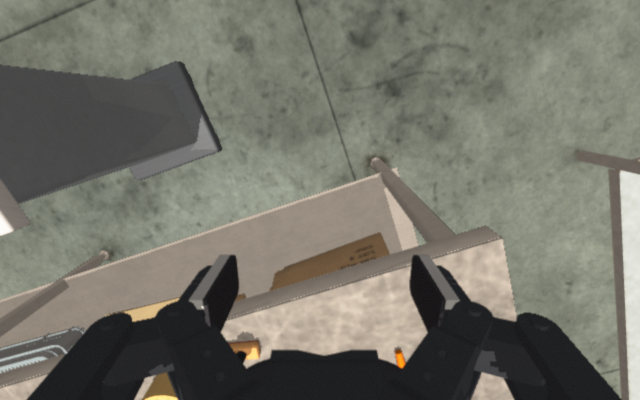

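The scene view shows, from left to right:
- stamp at (197,170)
- tape at (247,180)
- funnel at (300,210)
- two white rolls at (351,228) and (419,234)
- slide grip at (431,278)

The roll at (351,228) looks smaller. I'll measure both rolls and confirm in a crop.

```bash
cat > h.py <<'E'
import numpy as np
from scipy.spatial.transform import Rotation as R
def ray(r,uv,s=None):
    if 'world_from_camera' in r: T=np.array(r['world_from_camera'])
    else:
        W=np.eye(4);W[:3,:3]=R.from_rotvec(s['tool_rot']).as_matrix();W[:3,3]=s['tool_pos'];T=W@np.array(r['tool_from_camera'])
    d=T[:3,:3]@np.array([(uv[0]-r['cx'])/r['fx'],(uv[1]-r['cy'])/r['fy'],1]);return T[:3,3],d
def onz(r,uv,z,s=None):
    o,d=ray(r,uv,s);return np.round(o+d*(z-o[2])/d[2],1)
E
python3 - <<'E'
from cell import sensors, viewer, env
import cv2,numpy as np
from h import *
s=sensors.observe();print(R.from_rotvec(s['tool_rot']).as_matrix().round(3))
r=viewer.read_camera('scene')
for l,z in dict(stamp_top=70,labels_top=32,tape_top=48,funnel_top=72,slide_top=54.5,slide_base=0).items():
    for d in viewer.pinpoint(l,'scene'): print(l,round(d['p'],2),np.round(d['at'],1),onz(r,d['at'],z))
for l in ['label_roll','funnel','slide_base','lot_stamp']:
    for d in viewer.trace(l,'scene'):
        m=d['mask'];ys,xs=np.nonzero(m);print(l,round(d['p'],2),xs.min(),xs.max(),ys.min(),ys.max(),m.sum())
        if l=='label_roll':
            row=ys[xs==xs.min()].mean(),ys[xs==xs.max()].mean()
            print('width',np.linalg.norm(onz(r,(xs.min(),row[0]),20)-onz(r,(xs.max(),row[1]),20)))
for n,(uv,z) in dict(stampknob=((196,161),68),footL=((392,263),4),footR=((451,299),4)).items(): print(n,onz(r,uv,z))
i=r['img'][:,:,::-1]
cv2.imwrite('pics/crop1.png',cv2.resize(i[195:310,310:470],None,fx=5,fy=5,interpolation=2))
cv2.imwrite('pics/crop2.png',cv2.resize(i[145:235,180:330],None,fx=5,fy=5,interpolation=2))
E
```

```text
[[-0.944  0.329 -0.   ]
 [ 0.329  0.944 -0.   ]
 [ 0.    -0.    -1.   ]]
stamp_top 0.63 [197.2 156.6] [449.8 376.5  70. ]
labels_top 0.77 [420.4 228.7] [ 560.1 -226.2   32. ]
labels_top 0.73 [350.1 224.3] [483.7 -70.2  32. ]
tape_top 0.62 [248.7 171.6] [490.7 240.   48. ]
funnel_top 0.59 [299.9 191.4] [483.3  74.9  72. ]
slide_top 0.66 [430.5 273.7] [ 437.  -297.5   54.5]
slide_base 0.71 [420.9 280.5] [ 444.2 -281.3    0. ]
label_roll 0.66 230 266 161 198 1038
width 102.07002498285189
label_roll 0.59 338 365 215 243 610
width 69.17875396391585
label_roll 0.55 400 437 216 253 1066
width 95.08022928032932
funnel 0.61 287 314 194 221 482
funnel 0.36 338 365 215 243 621
slide_base 0.62 387 455 261 303 1217
lot_stamp 0.83 190 207 159 184 258
lot_stamp 0.51 230 267 161 198 971
stampknob [436.6 370.4  68. ]
footL [ 451.4 -203.     4. ]
footR [ 431.5 -359.7    4. ]
```

View pics/crop1.png

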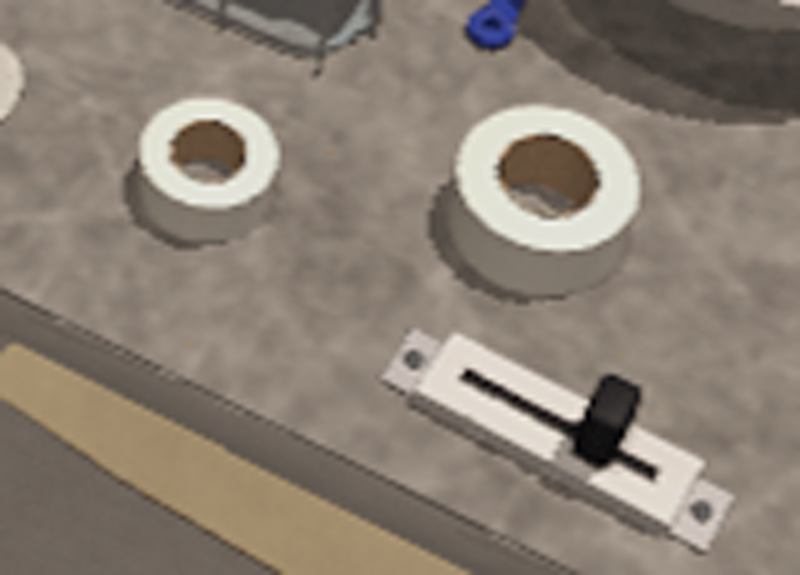

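View pics/crop2.png

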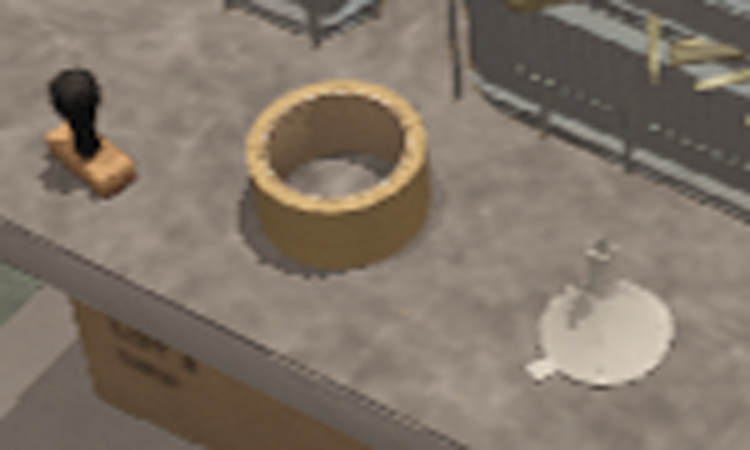

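Candidates for the label roll are (351,228), measured about 69 mm across, and (419,234), about 95 mm across. The first matches the stated 68 mm, and the crop shows it as clearly the smaller roll. The tape at (248,180) is a bystander. Next I shut the fingers and move high over the stamp for a closer look.

Emit:
{"api": "play_rows", "payload": {"moves": [[[0,0,-3,-6.4,1],[0,0,-3,-6.4,1],[0,0,-3,-6.4,1],[-32,-31,-2,0,1],[-32,-31,-2,0,1],[-32,-31,-2,0,1],[-32,-31,-2,0,1],[-32,-31,-2,0,1],[-32,-31,-2,0,1],[0,0,0,0,1]]], "force": 20}}

```text
clock: 2.6
tool_pos: [401.1, 400.7, 252.8]
tool_rot: [0.007, 3.14, -0.001]
force: [-0.4, -0.1, -0.4]
finger_gap: 0.003
```

```bash
cat > look.py <<'E'
from cell import sensors, viewer, env
import cv2,numpy as np,sys
from h import *
def look(tag,pts):
    s=sensors.observe();print(s['clock'],np.round(s['tool_pos'],1),np.round(s['force'],1),s['finger_gap']);print(R.from_rotvec(s['tool_rot']).as_matrix().round(3))
    r=viewer.read_camera('wrist');cv2.imwrite(f'pics/{tag}.png',r['img'][:,:,::-1])
    for l,z in pts.items():
        for d in viewer.pinpoint(l,'wrist'): print(l,round(d['p'],2),np.round(d['at'],1),onz(r,d['at'],z,s))
    return s,r
E
python3 - <<'E'
from look import *
look('w1',dict(stamp_top=70,lot_stamp=0,tape_top=48))
E
```

```text
2.6 [401.1 400.7 252.8] [-0.4 -0.1 -0.4] 0.0033525167178821247
[[-1.     0.005  0.002]
 [ 0.005  1.    -0.001]
 [-0.002 -0.001 -1.   ]]
stamp_top 0.84 [300.5 205.5] [434.7 373.3  70. ]
lot_stamp 0.81 [309.  185.8] [430.8 379.8   0. ]
lot_stamp 0.5 [302.8 205.5] [459.3 370.6   0. ]
tape_top 0.71 [198.5 234.8] [481.2 240.8  48. ]
```

View pics/w1.png

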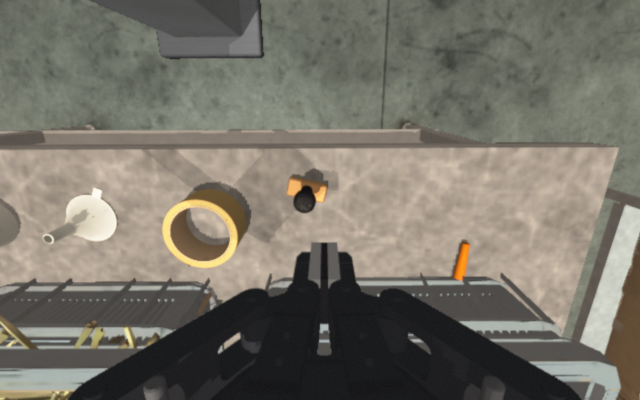

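The stamp's knob is at (304,201) and its block at (307,187), which puts the knob at about (433,375). The tape at (207,228) is well to the side.

Emit:
{"api": "play_rows", "payload": {"moves": [[[-16,-13,0,0,1],[-16,-13,0,0,1],[0,0,25,0,1],[0,0,30,0,1],[0,0,30,0,1],[0,0,30,0,1],[0,0,20,0,1],[0,0,8,0,1],[0,0,4,0,1],[0,0,0,0,1]]]}}

```text
clock: 3.8
tool_pos: [429.6, 378.6, 105.6]
tool_rot: [-0.0, 3.141, 0.0]
force: [0.0, -0.2, 0.8]
finger_gap: 0.002
```

Run:
```python
from look import *
s,r=look('w2',dict(stamp_top=70,lot_stamp=0))
r2=viewer.read_camera('side');cv2.imwrite('pics/s2.png',cv2.resize(r2['img'][200:360,180:400,::-1],None,fx=3.5,fy=3.5))
r2=viewer.read_camera('scene');cv2.imwrite('pics/c2.png',cv2.resize(r2['img'][80:210,130:290,::-1],None,fx=4.5,fy=4.5))
```

```text
3.8 [429.6 378.6 105.6] [ 0.  -0.2  0.8] 0.0015146638195782229
[[-1. -0.  0.]
 [-0.  1.  0.]
 [-0.  0. -1.]]
stamp_top 0.72 [318.  239.7] [435.2 374.6  70. ]
lot_stamp 0.66 [321.3 198.2] [429.3 376.2   0. ]
```

View pics/w2.png

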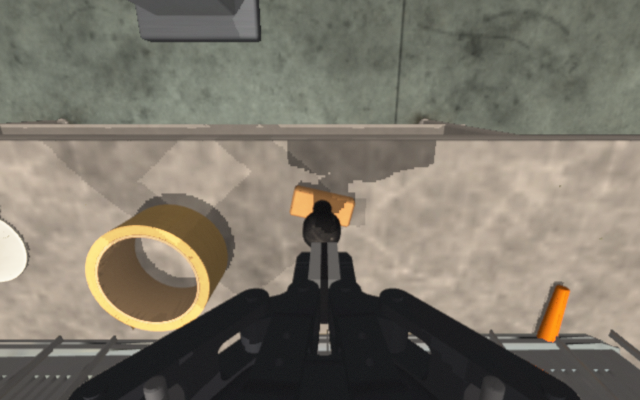

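View pics/s2.png

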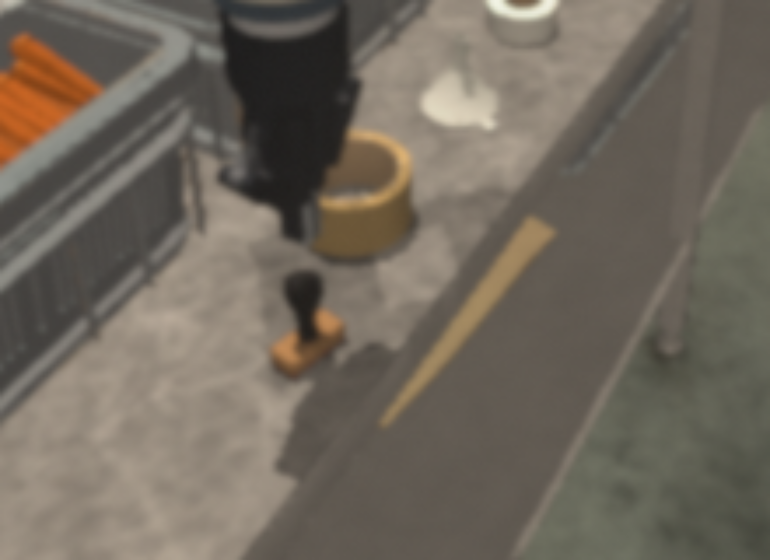

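View pics/c2.png

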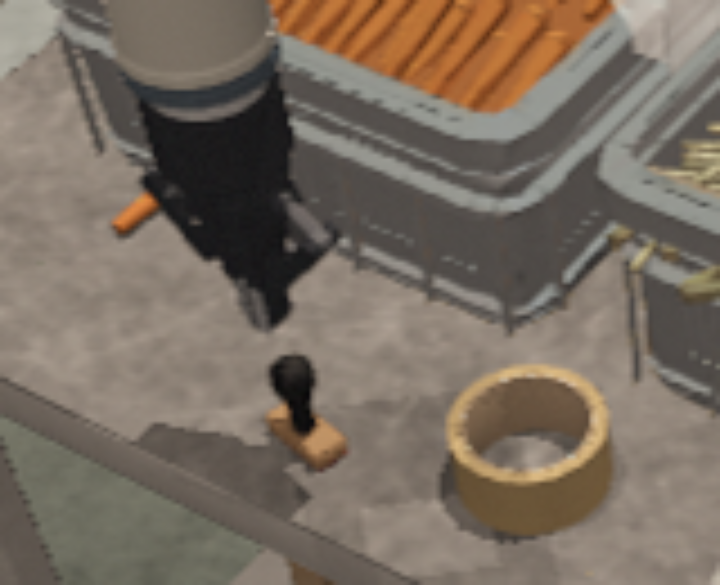

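The fingertips hang about 35 mm over the knob (318,228 in the wrist view) with no contact. I centre by about 3 mm, then hold.

Emit:
{"api": "play_rows", "payload": {"moves": [[[-3,-3,0,0,1],[0,0,0,0,1],[0,0,0,0,1],[0,0,0,0,1],[0,0,0,0,1],[0,0,0,0,1],[0,0,0,0,1],[0,0,0,0,1],[0,0,0,0,1],[0,0,0,0,1]]]}}

```text
clock: 5.05
tool_pos: [432.8, 374.9, 105.3]
tool_rot: [-0.001, -3.142, 0.0]
force: [0.2, 0.1, 0.3]
finger_gap: 0.006
```

Emit:
{"api": "play_rows", "payload": {"moves": [[[0,0,0,0,1],[0,0,0,0,1],[0,0,0,0,1],[0,0,0,0,1],[0,0,0,0,1],[0,0,0,0,1],[0,0,0,0,1],[0,0,0,0,1],[0,0,0,0,1],[0,0,0,0,1]]]}}

```text
clock: 6.05
tool_pos: [432.8, 374.9, 105.3]
tool_rot: [-0.001, -3.142, 0.0]
force: [0.0, 0.4, 0.2]
finger_gap: 0.002
```

Emit:
{"api": "play_rows", "payload": {"moves": [[[0,0,0,0,1],[0,0,0,0,1],[0,0,0,0,1],[0,0,0,0,1],[0,0,0,0,1],[0,0,0,0,1]]]}}

```text
clock: 6.65
tool_pos: [432.8, 374.9, 105.3]
tool_rot: [-0.001, -3.142, 0.0]
force: [0.4, -0.6, -0.0]
finger_gap: -0.003
```

Emit:
{"api": "play_rows", "payload": {"moves": [[[0,0,-20,0,1],[0,0,-30,0,1],[0,0,-30,0,1],[0,0,-30,0,1],[0,0,-30,0,1],[5,-20,-10,0,1],[10,-40,0,0,1],[10,-40,0,0,1],[10,-40,0,0,1],[0,-40,0,0,1]]]}}

```text
clock: 7.65
tool_pos: [396.3, 193.5, 255.2]
tool_rot: [0.0, -3.141, 0.0]
force: [0.5, -0.0, 1.0]
finger_gap: 0.0
```

Emit:
{"api": "play_rows", "payload": {"moves": [[[0,-40,0,0,1],[0,-40,0,0,1],[0,-40,0,0,1],[0,-40,0,0,1],[0,-40,0,0,1],[-10,-20,0,0,1],[-20,-10,0,0,1],[0,0,0,0,1],[0,0,0,0,1]]]}}

```text
clock: 8.55
tool_pos: [427.2, -35.1, 255.1]
tool_rot: [-0.002, -3.141, -0.0]
force: [-0.4, -0.0, 0.7]
finger_gap: -0.003
```

Run:
```python
from look import *
s,r=look('w3',dict(labels_top=32,label_roll=0))
for d in viewer.trace('label_roll','wrist'):
    ys,xs=np.nonzero(d['mask']);print(round(d['p'],2),d['at'],xs.min(),xs.max(),ys.min(),ys.max())
```

```text
8.55 [427.2 -35.1 255.1] [-0.4 -0.   0.7] -0.003346152576767096
[[-1.     0.001 -0.001]
 [ 0.001  1.     0.   ]
 [ 0.001  0.    -1.   ]]
labels_top 0.69 [293.4 210.3] [481. -75.  32.]
labels_top 0.58 [183.7 259.5] [ 552.6 -228.2   32. ]
label_roll 0.82 [193.8 243.9] [ 544.9 -226.5    0. ]
label_roll 0.66 [300.7 203.8] [483.1 -67.9   0. ]
label_roll 0.66 [403.  195.6] [471.4  74.7   0. ]
label_roll 0.39 [630.  165.5] [429.7 377.2   0. ]
0.84 [295.3, 213.0] 271 321 180 235
0.64 [184.2, 258.2] 150 224 218 286
0.27 [541.6, 211.4] 487 583 170 248
```

View pics/w3.png

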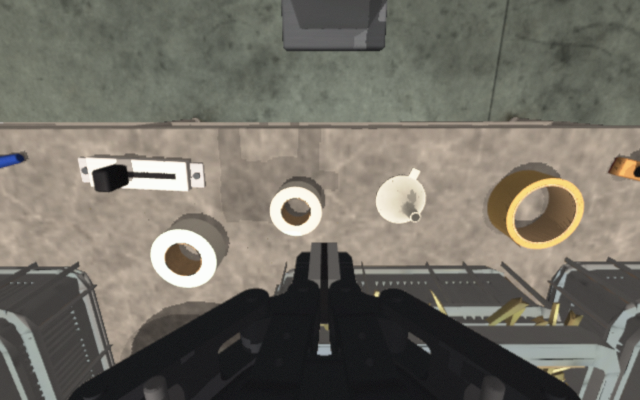

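The small roll is at (297,210), smaller than the one at (184,258), and agrees with the scene estimate at about (482,-72). The crate rim behind it is close, so I check its position before descending.

Run:
```python
from look import *
w=cv2.imread('pics/w3.png');c=cv2.imread('pics/scene0.png')
cv2.imwrite('pics/w3c.png',cv2.resize(w[190:330,180:380],None,fx=4,fy=4))
cv2.imwrite('pics/c3c.png',cv2.resize(c[100:240,250:450],None,fx=4,fy=4))
```

```text
(no output)
```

View pics/w3c.png

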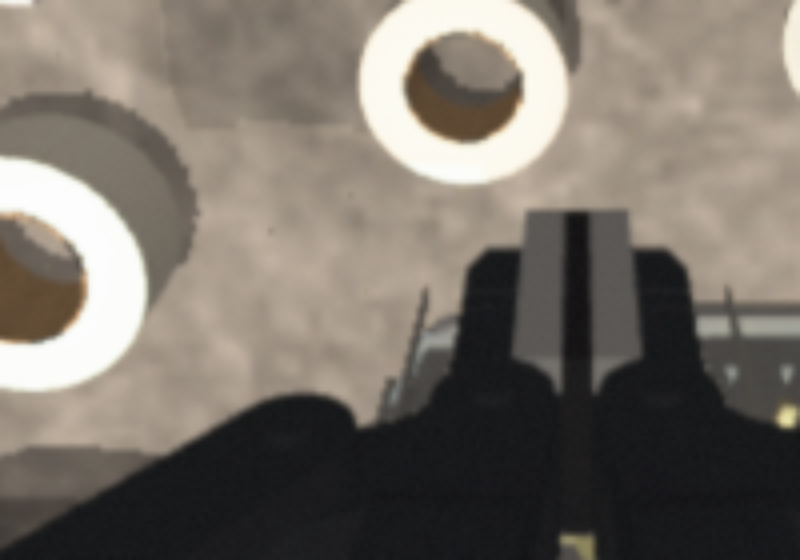

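View pics/c3c.png

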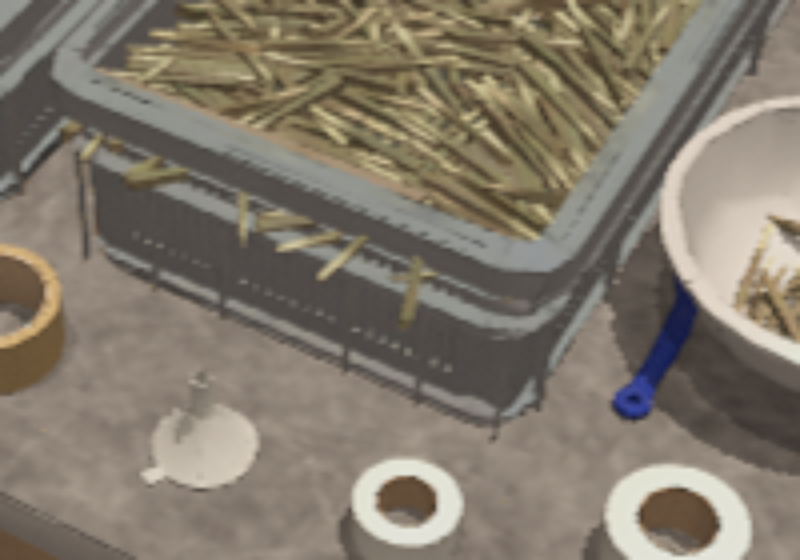

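Run:
```python
from look import *
s=sensors.observe();r=viewer.read_camera('scene')
print('bottom',onz(r,(373.7,206),3),onz(r,(276,164),3))
for z in (80,100,120,140,160,180): print(z,'rim',onz(r,(383.7,166),z),onz(r,(265,122),z))
w=viewer.read_camera('wrist');print(onz(w,(290,268),3,s), onz(w,(370,267),3,s))
```

```text
bottom [589.1 -87.3   3. ] [586.3 218.4   3. ]
80 rim [663.6 -71.7  80. ] [648.4 291.   80. ]
100 rim [645.1 -77.8 100. ] [630.2 277.1 100. ]
120 rim [626.6 -84.  120. ] [612.  263.1 120. ]
140 rim [608.1 -90.2 140. ] [593.9 249.2 140. ]
160 rim [589.7 -96.4 160. ] [575.7 235.3 160. ]
180 rim [ 571.2 -102.6  180. ] [557.5 221.3 180. ]
[583.6 -85.6   3. ] [582.   34.2   3. ]
```

The crate face is at x ≈ 575–585 mm, leaving roughly 50 mm clearance. I descend over the small roll.

Emit:
{"api": "play_rows", "payload": {"moves": [[[-18,-12,0,0,1],[-18,-12,0,0,1],[-18,-12,0,0,1],[-1,-1,30,0,1],[0,0,40,0,1],[0,0,40,0,1],[0,0,35,0,1],[0,0,15,0,1],[0,0,5,0,1],[0,0,0,0,1]]]}}

```text
clock: 9.85
tool_pos: [482.3, -71.8, 90.1]
tool_rot: [-0.0, -3.141, -0.0]
force: [0.4, -0.4, -0.1]
finger_gap: -0.001
```

Run:
```python
from look import *
look('w4',dict(labels_top=32,label_roll=0))
```

```text
9.85 [482.3 -71.8  90.1] [ 0.4 -0.4 -0.1] -0.001033223858524784
[[-1.     0.    -0.001]
 [ 0.     1.     0.   ]
 [ 0.001  0.    -1.   ]]
labels_top 0.97 [123.6 303.4] [ 554.  -230.9   32. ]
labels_top 0.74 [325.2 221.7] [484.4 -71.1  32. ]
label_roll 0.66 [323.6 207.3] [484.7 -72.3   0. ]
label_roll 0.64 [150.1 276.1] [ 549.5 -226.8    0. ]
```

View pics/w4.png

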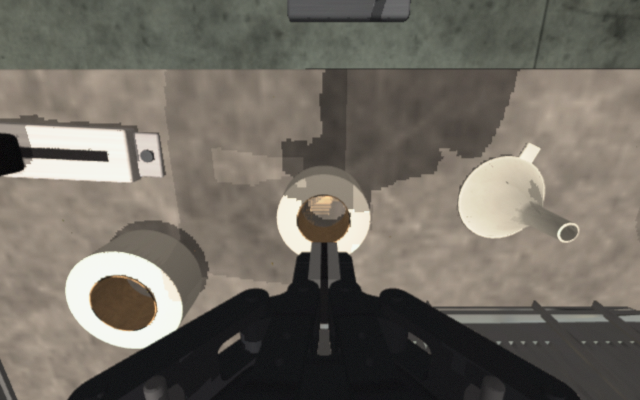

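The fingers are over the small roll's hole at (323,219) and centred within 2 mm. Some of the descent was clipped by the speed limit, so z is 90. I lower 23 mm more and hold.

Emit:
{"api": "play_rows", "payload": {"moves": [[[-1,0,13,0,1],[0,0,10,0,1],[0,0,0,0,1],[0,0,0,0,1],[0,0,0,0,1],[0,0,0,0,1],[0,0,0,0,1],[0,0,0,0,1],[0,0,0,0,1],[0,0,0,0,1]]]}}

```text
clock: 11.0
tool_pos: [483.6, -72.1, 67.3]
tool_rot: [0.001, 3.141, -0.0]
force: [0.8, -0.6, 0.3]
finger_gap: -0.006
```

Emit:
{"api": "play_rows", "payload": {"moves": [[[0,0,0,0,1],[0,0,0,0,1],[0,0,0,0,1],[0,0,0,0,1],[0,0,0,0,1],[0,0,0,0,1],[0,0,0,0,1],[0,0,0,0,1],[0,0,0,0,1],[0,0,0,0,1]]]}}

```text
clock: 12.0
tool_pos: [483.5, -72.1, 67.3]
tool_rot: [0.001, 3.142, -0.0]
force: [-0.6, 0.8, 0.2]
finger_gap: 0.0
```

Emit:
{"api": "play_rows", "payload": {"moves": [[[0,0,0,0,1],[0,0,0,0,1],[0,0,0,0,1],[0,0,0,0,1],[0,0,0,0,1],[0,0,0,0,1],[0,0,0,0,1],[0,0,0,0,1]]]}}

```text
clock: 12.8
tool_pos: [483.5, -72.1, 67.3]
tool_rot: [0.001, 3.142, -0.0]
force: [0.6, 0.8, -0.2]
finger_gap: -0.001
```

Emit:
{"api": "play_rows", "payload": {"moves": [[[0,0,-20,0,1],[0,0,-30,0,1],[0,0,-35,0,1],[0,0,-35,0,1],[0,0,-30,0,1],[0,0,-20,0,1],[20,-10,0,0,1],[30,-20,0,0,1],[20,-30,0,0,1],[0,-30,0,0,1]]]}}

```text
clock: 13.8
tool_pos: [410.9, -162.2, 237.3]
tool_rot: [-0.0, -3.141, -0.0]
force: [0.6, -0.1, 0.9]
finger_gap: -0.003
```

Emit:
{"api": "play_rows", "payload": {"moves": [[[0,-30,0,0,1],[0,-30,0,0,1],[0,-30,0,0,1],[0,-30,0,0,1],[0,-30,0,0,1],[0,-20,0,0,1],[0,-10,0,0,1],[0,0,0,0,1],[0,0,0,0,1]]]}}

```text
clock: 14.7
tool_pos: [413.1, -341.3, 237.1]
tool_rot: [-0.001, -3.141, -0.001]
force: [0.1, -0.1, -0.7]
finger_gap: 0.002
```

Run:
```python
from look import *
look('w5',dict(slide_top=54.5,slide_base=0))
i=cv2.imread('pics/w5.png');cv2.imwrite('pics/w5c.png',cv2.resize(i[120:280,220:420],None,fx=4,fy=4))
```

```text
14.7 [ 413.1 -341.3  237.1] [ 0.1 -0.1 -0.7] 0.0018942349663171175
[[-1.     0.001 -0.   ]
 [ 0.001  1.     0.001]
 [ 0.     0.001 -1.   ]]
slide_top 0.97 [357.7 195.1] [ 433.9 -302.9   54.5]
slide_base 0.66 [373.2 189.3] [ 442.9 -276.3    0. ]
```

View pics/w5.png

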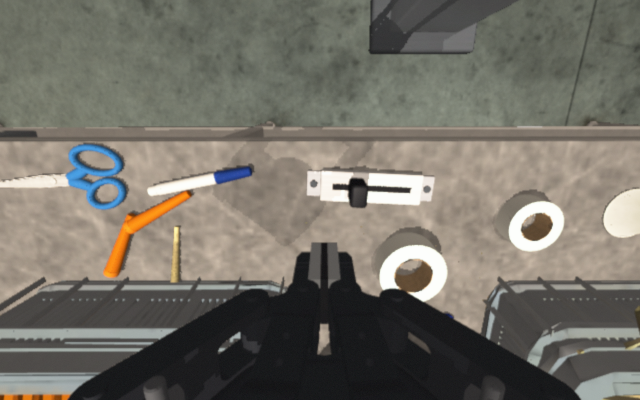

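View pics/w5c.png

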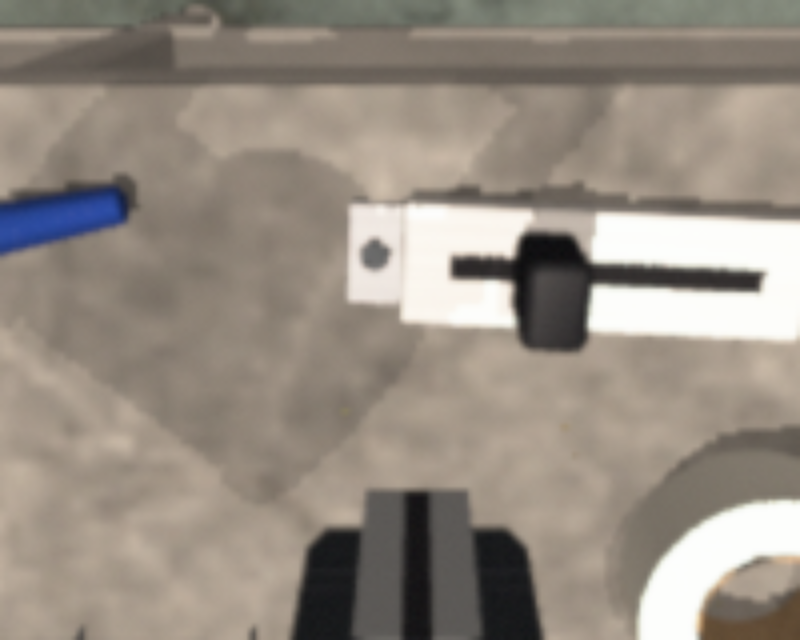

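Run:
```python
from look import *
s=sensors.observe();w=viewer.read_camera('wrist')
print(onz(w,(313.7,183.5),4,s),onz(w,(427,188.5),4,s),onz(w,(358.5,198),54.5,s))
```

```text
[ 434.1 -354.4    4. ] [ 441.  -206.7    4. ] [ 437.7 -301.7   54.5]
```

The slide top measures (436,-302), giving a joint value of about 19 mm, which is consistent with the description. The bar centre is (437.5,-280.5) with yaw about -2.7°. The shut fingers are about 14 mm thick. I descend behind the slide (right side), 26 mm short of contact.

Emit:
{"api": "play_rows", "payload": {"moves": [[[-11,-2,0,0,1],[-11,-2,0,0,1],[0,0,25,0,1],[0,0,30,0,1],[0,0,30,0,1],[0,0,30,0,1],[0,0,25,0,1],[0,0,15,0,1],[0,0,0,0,1]]]}}

```text
clock: 15.8
tool_pos: [435.0, -345.1, 80.0]
tool_rot: [-0.0, -3.139, -0.004]
force: [-0.9, -0.2, -0.1]
finger_gap: -0.0
```

Run:
```python
from look import *
look('w6',dict(slide_top=54.5,slide_base=0))
```

```text
15.8 [ 435.  -345.1   80. ] [-0.9 -0.2 -0.1] -0.00034555383149166005
[[-1.     0.    -0.003]
 [ 0.     1.     0.002]
 [ 0.003  0.002 -1.   ]]
slide_top 0.62 [393.5 240. ] [ 436.  -302.4   54.5]
slide_base 0.8 [406.1 209.3] [ 435.6 -280.2   -0. ]
```

View pics/w6.png

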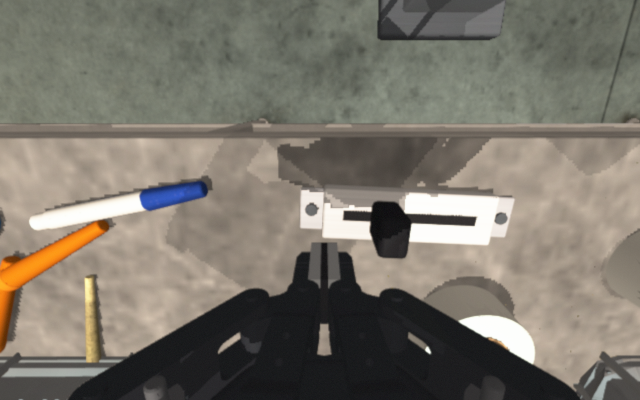

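Positions are confirmed (slide at (390,230) in the image, measured (436,-302)). I lower to z ≈ 35 and begin pushing.

Emit:
{"api": "play_rows", "payload": {"moves": [[[0,0,20,0,1],[0,0,15,0,1],[0,0,9,0,1],[0,0,0,0,1],[0,0,0,0,1]]]}}

```text
clock: 16.45
tool_pos: [435.4, -346.2, 38.5]
tool_rot: [-0.001, -3.142, -0.0]
force: [-0.4, -0.6, 0.8]
finger_gap: -0.003
```

Emit:
{"api": "play_rows", "payload": {"moves": [[[0,4,0,0,1],[-0.3,5,0,0,1],[-0.3,5,0,0,1],[-0.3,5,0,0,1],[-0.3,5,0,0,1],[-0.3,5,0,0,1],[-0.3,5,0,0,1],[-0.3,5,0,0,1]]]}}

```text
clock: 17.25
tool_pos: [437.5, -306.8, 38.4]
tool_rot: [0.001, 3.142, -0.0]
force: [-0.6, -1.3, 1.2]
finger_gap: -0.003
```

Emit:
{"api": "play_rows", "payload": {"moves": [[[-0.3,5,0,0,1],[-0.3,5,0,0,1],[-0.3,5,0,0,1],[-0.3,5,0,0,1],[0,4,0,0,1],[0,2,0,0,1],[0,0,0,0,1]]]}}

```text
clock: 17.95
tool_pos: [438.7, -280.7, 38.3]
tool_rot: [0.001, 3.142, 0.0]
force: [-0.0, 0.1, -0.5]
finger_gap: 0.002
```

Run:
```python
from look import *
look('w7',dict(slide_top=54.5,slide_base=0))
```

```text
17.95 [ 438.7 -280.7   38.3] [-0.   0.1 -0.5] 0.0024660650304217527
[[-1.     0.001  0.   ]
 [ 0.001  1.     0.   ]
 [-0.     0.    -1.   ]]
slide_top 0.76 [371.3 274.6] [ 437.8 -258.1   54.5]
slide_base 0.81 [325.4 228.2] [ 437.3 -279.9    0. ]
```

View pics/w7.png

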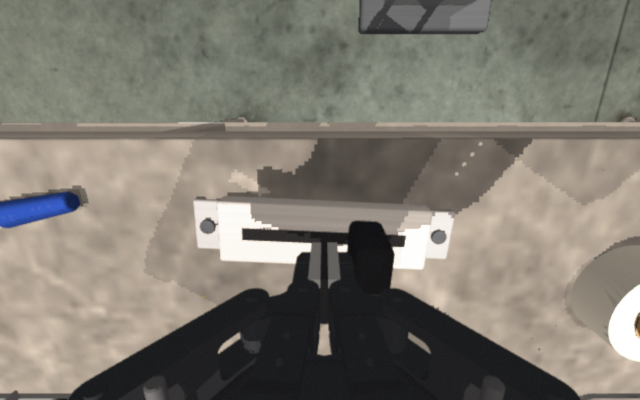

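The slide has moved with the fingers (centre y ≈ -258, about 23 mm ahead of the TCP). The end stop is expected at TCP y ≈ -263, so I continue gently and watch the force.

Emit:
{"api": "play_rows", "payload": {"moves": [[[0,4,0,0,1],[-0.3,4,0,0,1],[0,4,0,0,1],[-0.3,2,0,0,1],[0,1,0,0,1],[0,1,0,0,1]]]}}

```text
clock: 18.7
tool_pos: [439.3, -264.9, 38.3]
tool_rot: [-0.001, -3.142, 0.0]
force: [0.5, -1.8, -1.3]
finger_gap: -0.0
```

Emit:
{"api": "play_rows", "payload": {"moves": [[[0,1,0,0,1],[0,1,0,0,1]]]}}

```text
clock: 18.9
tool_pos: [439.6, -264.0, 38.4]
tool_rot: [0.0, 3.141, -0.003]
force: [-1.8, -9.4, -2.2]
finger_gap: -0.001
```

Emit:
{"api": "play_rows", "payload": {"moves": [[[0,0.5,0,0,1],[0,0,0,0,1]]]}}

```text
clock: 19.1
tool_pos: [439.5, -264.0, 38.4]
tool_rot: [-0.0, 3.141, -0.004]
force: [-1.7, -11.1, -2.1]
finger_gap: -0.001
```

Run:
```python
from look import *
look('w8',dict(slide_top=54.5,slide_base=0))
```

```text
19.1 [ 439.5 -264.    38.4] [ -1.7 -11.1  -2.1] -0.000660382778661671
[[-1.    -0.     0.001]
 [-0.     1.    -0.002]
 [-0.001 -0.002 -1.   ]]
slide_top 0.88 [370.1 273.8] [ 438.2 -241.9   54.5]
slide_base 0.86 [300.9 228.3] [ 438.3 -279.4    0. ]
```

The TCP stays at -264.0 while the force rises to 11 N, so the slide is at its end stop. The slide top measures about 38–40 mm from the base centre. I back off to the right, rise clear, and look again.

Emit:
{"api": "play_rows", "payload": {"moves": [[[0,-5,0,0,1],[0,-10,0,0,1],[0,-8,0,0,1],[0,0,-15,0,1],[0,0,-30,0,1],[0,0,-40,0,1],[0,0,-40,0,1],[0,0,-40,0,1],[0,0,-25,0,1],[0,0,0,0,1]]]}}

```text
clock: 20.25
tool_pos: [441.0, -287.1, 232.3]
tool_rot: [0.002, 3.136, -0.005]
force: [0.2, -0.4, -0.4]
finger_gap: 0.003
```

Emit:
{"api": "play_rows", "payload": {"moves": [[[0,-25,0,0,1],[0,-25,0,0,1],[0,0,0,0,1],[0,0,0,0,1],[0,0,0,0,1]]]}}

```text
clock: 20.75
tool_pos: [438.7, -334.9, 227.5]
tool_rot: [-0.001, -3.14, -0.002]
force: [0.3, 0.1, -0.2]
finger_gap: -0.004
```

Run:
```python
from look import *
s,w=look('w9',dict(slide_top=54.5,slide_base=0,labels_top=32))
r=viewer.read_camera('scene');cv2.imwrite('pics/c9.png',r['img'][:,:,::-1])
for l,z in dict(stamp_top=70,labels_top=32,tape_top=48,slide_top=54.5).items():
    for d in viewer.pinpoint(l,'scene'): print(l,round(d['p'],2),np.round(d['at'],1),onz(r,d['at'],z))
i=cv2.imread('pics/w9.png');cv2.imwrite('pics/w9c.png',cv2.resize(i[140:260,300:480],None,fx=4,fy=4))
```

```text
20.75 [ 438.7 -334.9  227.5] [ 0.3  0.1 -0.2] -0.0041301407188594295
[[-1.     0.001 -0.001]
 [ 0.001  1.     0.001]
 [ 0.001  0.001 -1.   ]]
slide_top 0.66 [409. 179.] [ 438.3 -242.6   54.5]
slide_base 0.78 [368.5 168.4] [ 438.2 -278.7    0. ]
labels_top 0.83 [416.8 261.5] [ 552.  -216.8   32. ]
labels_top 0.82 [420.6 227.8] [ 562.9 -225.6   32. ]
labels_top 0.7 [353.4 225.8] [483.8 -79.4  32. ]
labels_top 0.27 [351.8 231.2] [467.1 -83.7  32. ]
tape_top 0.69 [244.8 173.8] [478.9 244.3  48. ]
slide_top 0.45 [408.7 264.5] [ 434.5 -245.4   54.5]
```

View pics/w9c.png

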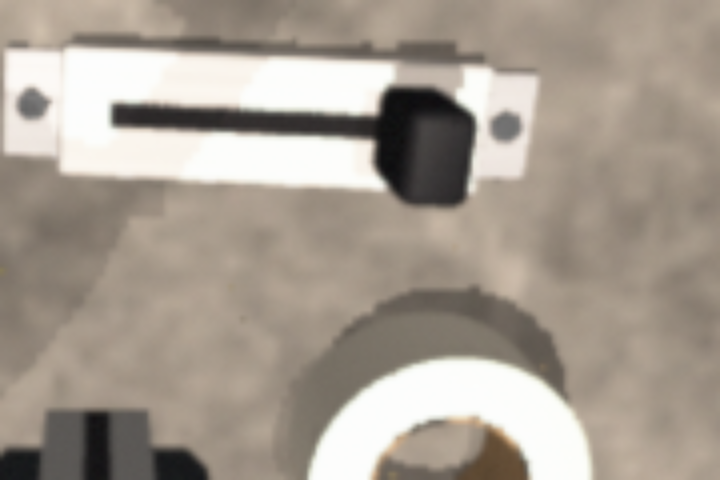

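View pics/c9.png

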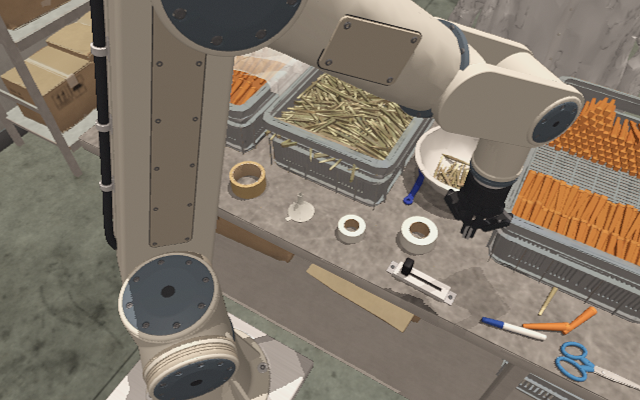

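The slide (wrist view, about (407,178)) covers the left end of its slot. The scene view shows the tape (247,180), funnel (300,210) and both rolls where they began, and the arm is clear at z ≈ 228.

```bash
python3 -c "
from cell import env
print(env.job_done())"
```

```text
the job is handed in; nothing more can be done
None
```

The pointing check is done and handed in at about 21 s on the robot's clock; the hand-in reports no verdict.

- **Lot stamp:** I held the shut fingertips about 35 mm above the knob for about 2.5 s, with no contact force.
- **Small label roll:** I held them about 35 mm above it for about 2.6 s, again with no contact force. This was the roll measured at about 69 mm across; the other white roll measured about 95 mm.
- **Between pointings:** I travelled at 237–255 mm, in front of the tape and funnel.
- **Status slide:** I pushed it left with the shut fingertips until the fingers stopped advancing and the force rose to about 11 N. I then backed off and rose clear, grasping nothing.

**Last checks:**
- **Slide:** the final wrist picture shows it covering the left end of its slot. It measured 36–38 mm from the bar's centre, against a nominal 40 mm at the end stop. I put that gap down to measurement error, because the fingers had stopped against a rising force.
- **Other things:** the tape, funnel and both white rolls look unmoved, and the force is about zero.
- **Not rechecked:** the arm hid the stamp in the last scene picture, so I did not see it again after its pointing.
- **Disagreement:** the network's last scene-camera position for the small roll was about 9 mm off its earlier one. The picture itself showed no movement, so I took this as network noise.

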